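# Rake pipe offcuts into rows against the stop

### The arm

A 6-joint arm with a two-finger parallel gripper is mounted at the origin on the work surface. World frame = base frame: x ahead of the robot, y to its left, z up, the work surface at z = 0. Lengths are in m, angles in rad, forces in N, time in s.
With the tool pointing down it reaches from about 0.35 to 0.85 m from the base axis. Payload 8.1 kg.
Tool frame: the origin (TCP) lies midway between the tips of the shut fingers; the grasp point (between the pads) lies 19 mm behind it; y points along the fingers, z is the direction in which the jaws open and shut, and the axes are right-handed (so a half turn about y gives the same grasp; the last joint's range is limited). The gripper opens to 85 mm and grips with 20 to 120 N. Pads are 22 mm wide; open, the fingers measure 114 mm over their backs; the gripper's body (76 mm by 85 mm) begins 54 mm behind the grasp point. The pads swing forward as they close: fully open they stand 13 mm farther back than shut.
Start: joints at [1.218, 0.13, 1.488, -0, 1.523, -0.085], TCP at [0.159, 0.579, 0.231] pointing down, gripper open.
Joint ranges: [-2.96, 2.96], [-0.89, 2.26], [0.02, 2.5], [-1.34, 4.48], [0, 2.73], [-2.66, 2.66]. Speed limits (rad/s): [2.39, 2.39, 2.79, 3.14, 3.14, 3.14].

### API

Orientations are given as a unit quaternion [w, x, y, z].
In Python, from rig import manip gives the robot as it stands. The module is installed in compiled form; this text tells all that it offers.
- The arm moves only by the shell command python3 -m jog 'ROWS' [FORCE]. ROWS is JSON, a list of rows, each a list of 3 entries, a list of its own where there are three numbers: the finger opening in cm, from 0 to 8.54, then the shift along the world's x, y, z in cm, then the turn about the world's z in rad. A call has 1 to 12 rows; each row is the pose to reach, as a shift and turn from the pose commanded when the call began; what a row does not reach only later rows make up. A row lasts 1/10 s, in which the tool goes at most 50 mm and 8.59 degrees, less where a joint would pass 70% of its speed; a pose out of reach is approached as far as the arm can. A call with a gripper value outside its range is refused whole. The fingers move at their own pace and stop on an object; FORCE is the grip in N (left out, the last holds). Time passes only in rows, so rows that repeat a pose let the fingers close. It gives the time, the measured TCP pose, the force and the opening at its end, in the units of the state.
- manip.read_state(): the state, without advancing time (a new reading comes with each control period).
- manip.grab_frame(name): name is "scene" or "top" or "wrist"; returns a dict with "pixels" (384x512x3 uint8, red, green, blue), "mtx" (3x3 intrinsics, pixels), "extrinsics" (4x4, takes a point from world to camera coordinates). Camera axes: x right, y down, z forward; pixel columns grow to the right and rows downward; lengths in m; the calibration is good to about 2 mm. A picture is of the moment at which its call begins. There is no depth.
- manip.hand_in(): hands the job in, once; it reports no verdict.
Trained networks look in a picture, given as the dict that the camera call returned (one of the last four; its "shot" number tells which), for a name from the list of things; names that differ only in an ending like _2 or _b are one class to them, and where a whole thing is asked for, a point or a joint stands for the part that bears it (a point fixed in the world has none). Each returns a list of dicts, best first, with "confidence" (0 to 1); they miss things now and then, are a little off and sometimes report something else, mostly with a low value. They report only what shows in the picture. A call takes as long as a camera call. They do not tell look-alikes from the thing itself.
- manip.search_frame(label, picture): "box" ([centre column, centre row, width, height] in pixels, round what is visible of it).
- manip.trace(label, picture): "pixels" (384x512 bool, what is visible of it) and "box" ([centre column, centre row, width, height] in pixels, round what is visible of it).
- manip.mark_of(label, picture): "xy" ([column, row] in pixels: a listed point, or the origin of a listed thing).
The state is a dict: "clock": time; "joint_positions": joint angles; "qvel": joint speeds; "joint_efforts": joint torques, N m; "tool_pos": TCP position; "eef_rot": TCP orientation; "force": force on the tool from outside, world axes, zero at the start; "ft_torque": the same for the moment, N m; "gripper_width": opening from 0.0 (shut) to 1.0 (fully open).
Only numpy, scipy, OpenCV 4.12 (cv2) and the standard library are available. Lean on these libraries where they do the work, as an engineer would, in place of code of your own. Each camera call takes 0.05 s, during which the arm holds its last target. There are 200 camera calls.

### The job

In the pipe shop, pick up the wooden rake (the one with teeth, not the plain scraper) and comb the two scattered white pipe offcuts across the bench so that they lie in two parallel rows close against the steel stop. Move the pipes only with the rake, never with the gripper; then move the rake back well clear of the pipes and leave it standing on its teeth on the bench.

Things in the scene. Friction and masses are not known exactly. Their poses are not given: they have to be found in the camera images.
- rake_grip (a point): wooden rake, 0.2 kg, standing on 2 rows of 6 teeth 32 mm long that reach 18 mm either side of its mid-plane; head 180 x 40 mm, 32 to 46 mm high; upright grip block on top, 40 (x) x 20 (y) mm, 46 to 121 mm high. Point: middle of the grip, 83.5 mm above the tooth tips; x along the head, y across (raking way), z up. Near it, on either side: a plain toothless scraper, same grip and height; not needed.
- pipe_a_mid (a point): one of two identical loose offcuts of white plastic pipe, 160 mm long, 25 mm outside diameter, about 40 g, lying on the bench to the right of the stop's face (rolls freely). This point is the middle of its axis, 12.5 mm above the bench; x runs along the pipe.
- pipe_b_mid (a point): one of two identical loose offcuts of white plastic pipe, 160 mm long, 25 mm outside diameter, about 40 g, lying on the bench to the right of the stop's face (rolls freely). This point is the middle of its axis, 12.5 mm above the bench; x runs along the pipe.
- stop_face (a point): steel angle fixed to the bench, 320 mm long, upright face 30 mm high. This point is at the foot of the face, in the middle of its length, at bench height. x runs along the face; y points into the face, roughly to the robot's left, so the pipes lie on the negative y side. The pipes belong on that side, along the face, one behind the other: axes 12.5 and 37.5 mm from it when tight.
Not all that is in view belongs to the job. What is shaped like the part that bears pipe_b_mid but green or turquoise is not meant.

How it is judged:
By the outcome, as a careful person would: the job done as asked, in the order asked, and still so for the second after the job is handed in, with the robot touching nothing.
It also fails if it takes over 48 s, if anything falls off the work surface, if the arm or the gripper's body presses on something with over 40 N, if the wrist force passes 120 N, or if a joint passes its speed limit or range.

## Working session

There is one attempt and no reset: what is moved stays moved. The work goes in short steps, Python scripts to look and compute and a shell command to move; the robot and the scene stay as the last step left them, time stands still between calls to the robot, and variables do not carry over. Pictures are saved under pics/ and viewed, about 8 in all and at most 12, crops included, and the job is handed in when it is done.

```bash
mkdir -p pics
cat > h.py <<'E'
import numpy as np,cv2
from rig import manip
def ray(f,uv):
    K=np.array(f["mtx"]);E=np.array(f["extrinsics"]);R=E[:3,:3];t=E[:3,3]
    d=R.T@np.linalg.inv(K)@np.array([uv[0],uv[1],1.0]);return -R.T@t,d
def onz(f,uv,z):
    c,d=ray(f,uv);return c+d*(z-c[2])/d[2]
def save(f,n,scale=1,crop=None):
    p=f["pixels"][:,:,::-1]
    if crop: p=p[crop[1]:crop[3],crop[0]:crop[2]]
    cv2.imwrite("pics/"+n,cv2.resize(p,None,fx=scale,fy=scale,interpolation=cv2.INTER_CUBIC))
E
python3 - <<'E'
from h import *
np.set_printoptions(precision=3,suppress=True)
s=manip.read_state();print(s["clock"],s["tool_pos"],s["eef_rot"])
Z=dict(rake_grip=.0835,pipe_a_mid=.0125,stop_face=0)
ims=[]
for n in["top","scene"]:
    f=manip.grab_frame(n);ims.append(f["pixels"])
    for l,z in Z.items():
        for m in manip.mark_of(l,f):print(n,l,np.array(m["xy"]),m["confidence"],onz(f,m["xy"],z))
cv2.imwrite("pics/a.png",cv2.resize(ims[0],(800,600))[:,:,::-1])
cv2.imwrite("pics/b.png",cv2.resize(ims[1],(800,600))[:,:,::-1])
E
```

```text
0.0 [0.159 0.578 0.23 ] [-0.7    0.701 -0.095  0.094]
top rake_grip [376.7 188.6] 0.75 [ 0.541 -0.36   0.083]
top pipe_a_mid [209.3 178.6] 0.93 [0.601 0.153 0.012]
top pipe_a_mid [241.9 172.2] 0.25 [0.619 0.049 0.012]
top stop_face [176.2 186.9] 0.89 [0.579 0.262 0.   ]
scene rake_grip [166.3 229.5] 0.91 [ 0.535 -0.347  0.083]
scene pipe_a_mid [312.5 188.6] 0.9 [0.596 0.15  0.012]
scene pipe_a_mid [291.8 207.2] 0.67 [0.623 0.044 0.012]
scene stop_face [337.3 176.2] 0.97 [0.589 0.266 0.   ]
```

View pics/a.png

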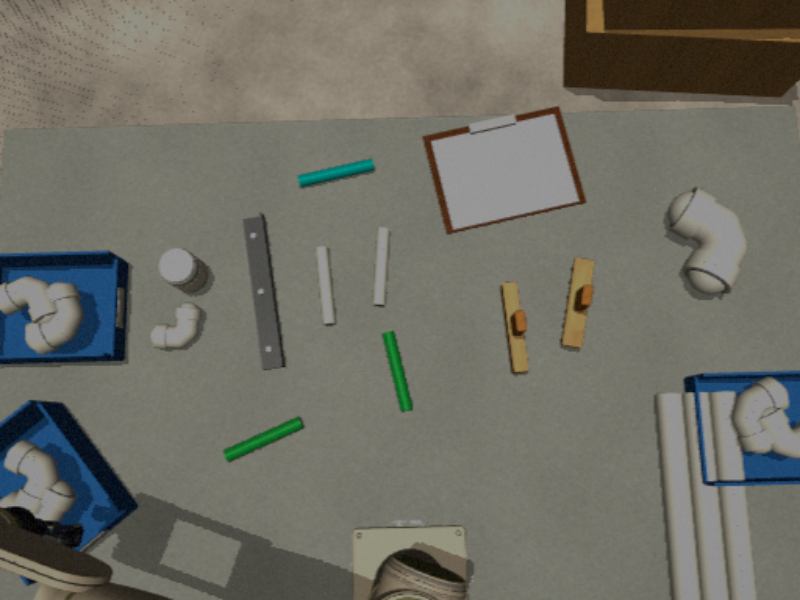

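View pics/b.png

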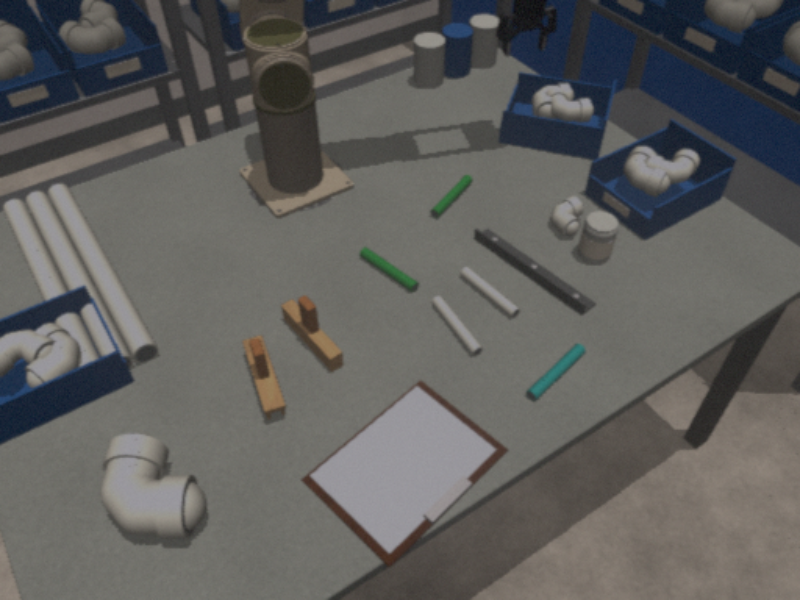

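Top view: stop at (262,290), white pipes at (325,285) and (381,266), green and turquoise decoys, and two wooden tools at (514,328) and (578,303). I still need to tell which of the two is the rake.

Run:
```python
from h import *
np.set_printoptions(precision=3,suppress=True)
f=manip.grab_frame("scene");save(f,"c.png",6,(150,180,230,275))
f=manip.grab_frame("top")
for l,z in dict(rake_grip=.046,pipe_a_mid=.0125).items():
    for m in manip.trace(l,f):
        ys,xs=np.nonzero(m["pixels"])
        P=np.array([onz(f,(u,v),z)[:2] for u,v in zip(xs,ys)])
        c,s,a=cv2.minAreaRect(P.astype(np.float32)*1000)
        w=np.linalg.eigh(np.cov(P.T))[1][:,1];w*=np.sign(w[0])
        print(l,m["confidence"],m["box"],"centre",P.mean(0),"size",s,"axis ang",np.arctan2(w[1],w[0]))
# stop: dark steel colour region
p=f["pixels"].astype(int);sub=p[130:240,150:187];
g=cv2.cvtColor(f["pixels"],cv2.COLOR_RGB2GRAY)[130:240,150:187]
_,b=cv2.threshold(cv2.GaussianBlur(g,(3,3),0),0,255,cv2.THRESH_BINARY_INV+cv2.THRESH_OTSU)
n,L,st,_=cv2.connectedComponentsWithStats(b);k=1+st[1:,4].argmax();print(st[k])
ys,xs=np.nonzero(L==k)
# right edge per row
E=[(xs[ys==r].max()+150.5,r+130) for r in range(ys.min()+4,ys.max()-3)]
for z in(0,.03):
    P=np.array([onz(f,e,z)[:2] for e in E]);q=np.polyfit(P[:,0],P[:,1],1);print("face z",z,"y=%.4f x+%.4f"%tuple(q),"x",P[:,0].min(),P[:,0].max(),"res",np.std(P[:,1]-np.polyval(q,P[:,0])))
print(onz(f,(256,192),0),ray(f,(0,0))[0])
```

```text
rake_grip 0.66 [369.2, 192.6, 15.7, 60.8] centre [ 0.533 -0.344] size (49.66789245605469, 181.000732421875) axis ang -0.22421305172109982
pipe_a_mid 0.96 [208.2, 183.4, 10.5, 51.1] centre [0.59  0.159] size (159.0538330078125, 24.673574447631836) axis ang 0.09647580248296671
[   6    6   27  101 1445]
face z 0 y=0.1390 x+0.1797 x 0.43352771991238126 0.7362538769088254 res 0.0009500390667097076
face z 0.03 y=0.1390 x+0.1749 x 0.4305944809248219 0.7271665981611728 res 0.0009307259744808041
[0.556 0.005 0.   ] [ 0.289 -0.016  1.476]
```

View pics/c.png

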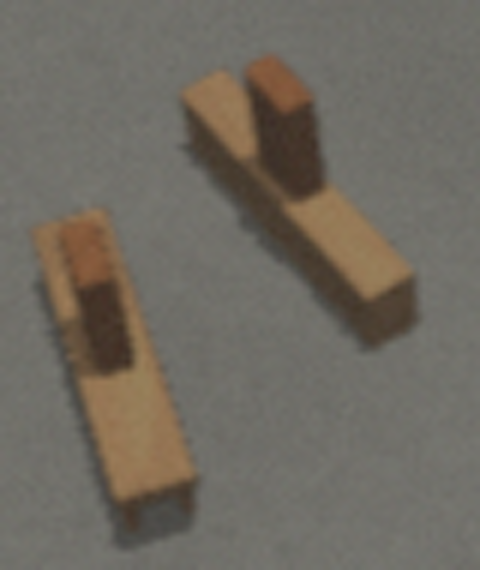

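In the crop, the left tool shows teeth under its head (around (130,510)), so it is the rake, at about (0.533,-0.345). The right one is the solid scraper. I'll move above the rake.

```bash
python3 -m jog '[[8.5,[4,-3,0],0],[8.5,[8,-6,0],0],[8.5,[12,-9,0],0],[8.5,[16,-12,0],0],[8.5,[20,-15,0],0.02],[8.5,[24,-18,0],0.04],[8.5,[27,-22,0],0.04],[8.5,[30,-26,0],0.04],[8.5,[32,-30,0],0.04],[8.5,[34,-34,0],0.04],[8.5,[36,-38,0],0.04],[8.5,[37,-42,0],0.04]]'
python3 -m jog '[[8.5,[0,-5,0],0],[8.5,[0,-10,0],0],[8.5,[0,-15,0],0],[8.5,[0,-20,0],0],[8.5,[0,-25,0],0],[8.5,[0,-30,0],0],[8.5,[0,-35,0],0],[8.5,[0,-40,0],0],[8.5,[0,-45,0],0],[8.5,[0,-50,0],0],[8.5,[0,-50,0],0],[8.5,[0,-50,0],0]]'
python3 - <<'E'
from h import *
np.set_printoptions(precision=3,suppress=True)
s=manip.read_state();print(s["clock"],s["tool_pos"],s["eef_rot"],s["joint_positions"])
for n in ["wrist","top"]:
    f=manip.grab_frame(n);save(f,n+"1.png",1.5)
    for m in manip.mark_of("rake_grip",f):print(n,m["xy"],m["confidence"],onz(f,m["xy"],.0835))
    for m in manip.trace("rake_grip",f):
        ys,xs=np.nonzero(m["pixels"])
        P=np.array([onz(f,(u,v),.046)[:2] for u,v in zip(xs,ys)])
        print(m["confidence"],m["box"],cv2.minAreaRect(P.astype(np.float32)*1000))
E
```

```text
clock: 1.8
tool_pos: [0.5298, 0.1567, 0.2314]
eef_rot: [0.703, -0.702, 0.08, -0.081]
force: [0.2, 0.6, -0.5]
gripper_width: 0.995
clock: 3.0
tool_pos: [0.5282, -0.3425, 0.2307]
eef_rot: [0.703, -0.702, 0.082, -0.081]
force: [0.0, 0.0, 0.7]
gripper_width: 0.994
3.0 [ 0.528 -0.342  0.231] [ 0.703 -0.702  0.082 -0.081] [-0.657  0.211  1.4    0.     1.532 -1.997]
wrist [250.8, 178.0] 0.63 [ 0.53  -0.349  0.084]
0.73 [248.8, 168.2, 35.1, 141.5] ((533.0748901367188, -350.1078186035156), (42.722843170166016, 181.0655975341797), 77.61717987060547)
top [374.1, 190.1] 0.59 [ 0.537 -0.352  0.083]
```

View pics/wrist1.png

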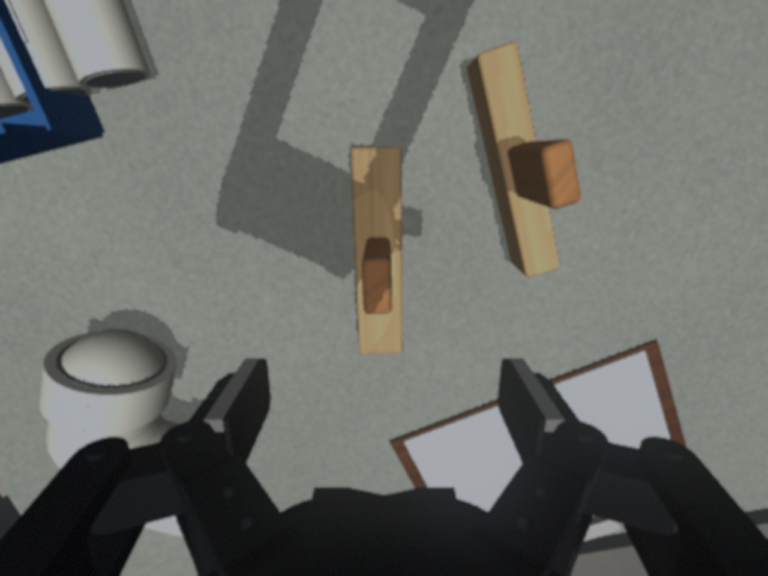

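The wrist view confirms the rake, with its grip at (377,275) between the fingers and the head nearly in line with them. The scraper is off to the right. Now I'll descend, grip and lift.

```bash
python3 -m jog '[[6,[0.4,-0.7,0],0.015],[6,[0.4,-0.7,-4],0.015],[6,[0.4,-0.7,-8],0.015],[6,[0.4,-0.7,-12],0.015],[6,[0.4,-0.7,-15],0.015],[6,[0.4,-0.7,-16.2],0.015],[6,[0.4,-0.7,-16.2],0.015],[0,[0.4,-0.7,-16.2],0.015],[0,[0.4,-0.7,-16.2],0.015],[0,[0.4,-0.7,-16.2],0.015],[0,[0.4,-0.7,-16.2],0.015],[0,[0.4,-0.7,-16.2],0.015]]' 70
python3 -m jog '[[0,[0,0,0],0],[0,[0,0,0],0],[0,[0,0,3],0],[0,[0,0,7],0],[0,[0,0,9],0],[0,[0,0,9],0]]'
python3 - <<'E'
from h import *
np.set_printoptions(precision=3,suppress=True)
f=manip.grab_frame("wrist");save(f,"w2.png",1)
s=manip.read_state();print(s["clock"],s["tool_pos"],s["eef_rot"],s["gripper_width"])
f=manip.grab_frame("top")
p=f["pixels"]
# white pipes by colour in the ROI around them
hsv=cv2.cvtColor(p,cv2.COLOR_RGB2HSV)
m=((hsv[:,:,1]<40)&(hsv[:,:,2]>135)).astype(np.uint8);m[:,:190]=0;m[:,265:]=0;m[:135]=0;m[220:]=0
n,L,st,_=cv2.connectedComponentsWithStats(m)
for k in range(1,n):
    if st[k,4]<60: continue
    ys,xs=np.nonzero(L==k);P=np.array([onz(f,(u,v),.0125)[:2] for u,v in zip(xs,ys)])
    w=np.linalg.eigh(np.cov(P.T))[1][:,1]
    print(st[k],P.mean(0),P.min(0),P.max(0),np.arctan(w[1]/w[0]))
E
```

```text
clock: 4.5
tool_pos: [0.5341, -0.3495, 0.0719]
eef_rot: [-0.702, 0.704, -0.074, 0.076]
force: [-0.6, 0.2, 7.3]
gripper_width: 0.228
clock: 5.1
tool_pos: [0.535, -0.3501, 0.1645]
eef_rot: [-0.702, 0.705, -0.073, 0.078]
force: [-0.2, -0.6, -1.1]
gripper_width: 0.225
5.15 [ 0.534 -0.349  0.161] [-0.702  0.704 -0.074  0.076] 0.22493039184166766
[239 145   9  50 303] [0.627 0.044] [0.548 0.031] [0.709 0.059] -0.07586208569665148
[202 157  11  50 311] [0.591 0.16 ] [0.512 0.145] [0.672 0.177] 0.08895376330798034
```

View pics/w2.png

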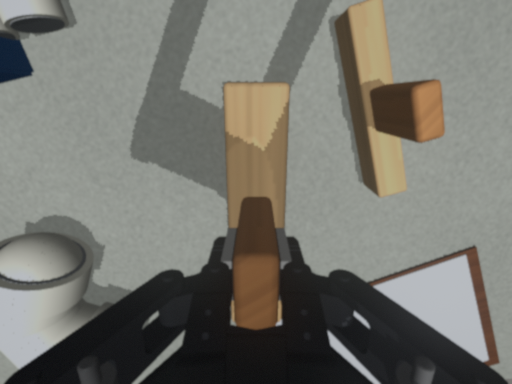

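The rake is held with the grip centred between the pads; opening is 19 mm, as expected. Next I'll carry it high over the scraper to behind pipe B, turned parallel to the stop.

```bash
python3 -m jog '[[0,[0,0,3],0],[0,[0,0,6],0],[0,[1,4,6.5],0.04],[0,[2,8,6.5],0.08],[0,[3,12,6.5],0.13],[0,[4.5,16,6.5],0.18],[0,[5.5,20,6.5],0.23],[0,[6.5,24,6.5],0.28],[0,[8,28,6.5],0.32],[0,[9,31,6.5],0.351],[0,[9.5,32.4,6.5],0.351],[0,[9.5,32.4,6.5],0.351]]'
python3 -m jog '[[0,[0,0,-3],0],[0,[0,0,-7],0],[0,[0,0,-11],0],[0,[0,0,-13],0],[0,[0,0,-14],0],[0,[0,0,-14],0],[0,[0,0,-14],0]]'
python3 - <<'E'
from h import *
np.set_printoptions(precision=4,suppress=True)
s=manip.read_state();q=s["eef_rot"];w,x,y,z=q
print(s["clock"],s["tool_pos"],q,"jaw",np.arctan2(2*(y*z-w*x),2*(x*z+w*y)),s["gripper_width"])
f=manip.grab_frame("top");a=f["pixels"][120:260,140:340]
f=manip.grab_frame("scene");b=f["pixels"][120:260,200:400]
cv2.imwrite("pics/d.png",cv2.resize(np.vstack([a,b])[:,:,::-1],None,fx=2.1,fy=2.1,interpolation=2))
E
```

```text
clock: 6.4
tool_pos: [0.6271, -0.0223, 0.2217]
eef_rot: [0.706, -0.705, -0.048, 0.051]
force: [-0.4, -0.6, -2.0]
gripper_width: 0.223
clock: 7.1
tool_pos: [0.6284, -0.0252, 0.0854]
eef_rot: [-0.705, 0.706, 0.049, -0.048]
force: [0.4, 0.0, -2.0]
gripper_width: 0.227
7.1 [ 0.6284 -0.0252  0.0854] [-0.7053  0.7056  0.049  -0.048 ] jaw 1.7080827929682647 0.22694438577776554
```

View pics/d.png

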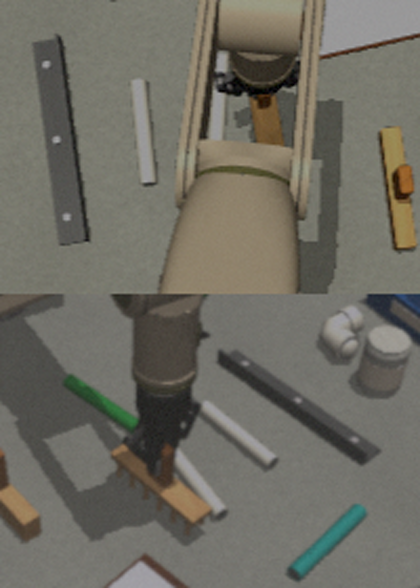

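The scene view shows the rake behind (to the right of) pipe B, parallel to the stop, with its teeth just above the bench and nothing touched. Now I'll lower it and rake slowly.

```bash
python3 -m jog '[[0,[0,0,-0.6],0],[0,[0,0,-1.1],0],[0,[-0.07,0.5,-1.1],0],[0,[-0.14,1.0,-1.1],0],[0,[-0.21,1.5,-1.1],0],[0,[-0.28,2,-1.1],0],[0,[-0.35,2.5,-1.1],0],[0,[-0.42,3,-1.1],0],[0,[-0.49,3.5,-1.1],0],[0,[-0.56,4,-1.1],0],[0,[-0.63,4.5,-1.1],0],[0,[-0.7,5,-1.1],0]]'
python3 -m jog '[[0,[-0.07,0.5,0],0],[0,[-0.14,1.0,0],0],[0,[-0.21,1.5,0],0],[0,[-0.28,2,0],0],[0,[-0.35,2.5,0],0],[0,[-0.42,3,0],0],[0,[-0.49,3.5,0],0],[0,[-0.56,4,0],0],[0,[-0.63,4.5,0],0],[0,[-0.7,5,0],0],[0,[-0.7,5,0],0]]'
python3 - <<'E'
from h import *
np.set_printoptions(precision=4,suppress=True)
s=manip.read_state();print(s["clock"],s["tool_pos"],s["force"])
f=manip.grab_frame("top");a=f["pixels"][120:260,140:340]
f=manip.grab_frame("scene");b=f["pixels"][120:260,200:400]
cv2.imwrite("pics/e.png",cv2.resize(np.vstack([a,b])[:,:,::-1],None,fx=2.1,fy=2.1,interpolation=2))
E
```

```text
clock: 8.4
tool_pos: [0.6207, 0.026, 0.0733]
eef_rot: [0.705, -0.705, -0.049, 0.049]
force: [1.0, 0.2, -1.5]
gripper_width: 0.226
clock: 9.5
tool_pos: [0.6136, 0.0764, 0.0733]
eef_rot: [0.705, -0.705, -0.049, 0.049]
force: [0.2, -0.0, -2.4]
gripper_width: 0.226
9.5 [0.6136 0.0764 0.0733] [ 0.2189 -0.0069 -2.357 ]
```

View pics/e.png

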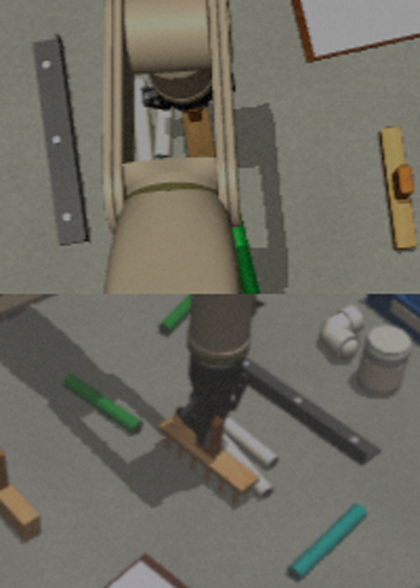

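Pipe B is now rolling in front of the teeth, almost parallel to pipe A and close to it. I'll keep raking towards the stop.

```bash
python3 -m jog '[[0,[-0.07,0.5,0],0],[0,[-0.14,1.0,0],0],[0,[-0.21,1.5,0],0],[0,[-0.28,2,0],0],[0,[-0.35,2.5,0],0],[0,[-0.42,3,0],0],[0,[-0.49,3.5,0],0],[0,[-0.56,4,0],0],[0,[-0.63,4.5,0],0],[0,[-0.7,5,0],0],[0,[-0.77,5.5,0],0],[0,[-0.84,6,0],0]]'
python3 -m jog '[[0,[-0.07,0.5,0],0],[0,[-0.14,1.0,0],0],[0,[-0.21,1.5,0],0],[0,[-0.28,2,0],0],[0,[-0.35,2.5,0],0],[0,[-0.42,3,0],0],[0,[-0.49,3.5,0],0],[0,[-0.56,4,0],0],[0,[-0.62,4.4,0],0],[0,[-0.66,4.7,0],0],[0,[-0.7,5,0],0],[0,[-0.7,5,0],0]]'
python3 - <<'E'
from h import *
np.set_printoptions(precision=4,suppress=True)
s=manip.read_state();print(s["clock"],s["tool_pos"],s["force"])
f=manip.grab_frame("top");a=f["pixels"][120:260,140:340]
f=manip.grab_frame("scene");b=f["pixels"][120:260,230:430]
cv2.imwrite("pics/f.png",cv2.resize(np.vstack([a,b])[:,:,::-1],None,fx=2.1,fy=2.1,interpolation=2))
E
```

```text
clock: 10.8
tool_pos: [0.6053, 0.1361, 0.0733]
eef_rot: [0.705, -0.705, -0.049, 0.049]
force: [-0.5, 0.7, -1.9]
gripper_width: 0.227
clock: 12.0
tool_pos: [0.5983, 0.186, 0.0733]
eef_rot: [0.705, -0.705, -0.049, 0.049]
force: [-0.9, 0.4, -2.3]
gripper_width: 0.222
12.0 [0.5983 0.186  0.0733] [-0.9452  0.4353 -2.2655]
```

View pics/f.png

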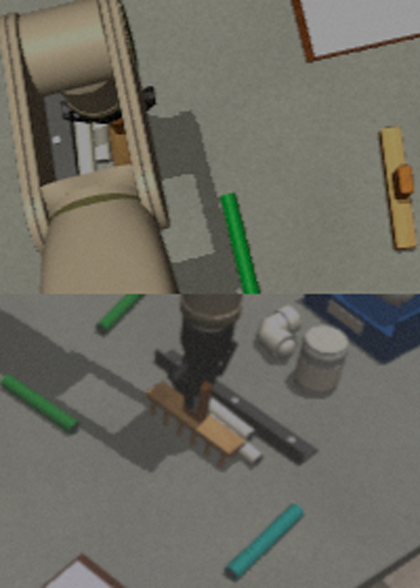

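Both pipes now lie parallel near the face, with about 8 mm still to close and no contact force yet. I'll creep in while watching the force.

```bash
python3 -m jog '[[0,[-0.03,0.2,0],0],[0,[-0.06,0.4,0],0],[0,[-0.08,0.6,0],0],[0,[-0.1,0.7,0],0],[0,[-0.1,0.7,0],0]]'
python3 -m jog '[[0,[-0.02,0.15,0],0],[0,[-0.04,0.3,0],0],[0,[-0.04,0.3,0],0]]'
```

```text
clock: 12.6
tool_pos: [0.5973, 0.1929, 0.0733]
eef_rot: [0.705, -0.705, -0.049, 0.049]
force: [0.1, 0.3, -2.5]
gripper_width: 0.224
clock: 12.9
tool_pos: [0.5969, 0.1958, 0.0733]
eef_rot: [0.705, -0.705, -0.049, 0.049]
force: [-0.7, -0.4, -2.4]
gripper_width: 0.225
```

```bash
python3 -m jog '[[0,[-0.02,0.15,0],0],[0,[-0.04,0.3,0],0],[0,[-0.04,0.3,0],0]]'
python3 -m jog '[[0,[-0.02,0.1,0],0],[0,[-0.03,0.2,0],0],[0,[-0.03,0.2,0],0]]'
python3 - <<'E'
from h import *
f=manip.grab_frame("scene");a=f["pixels"][140:250,260:410]
f=manip.grab_frame("wrist");b=cv2.resize(f["pixels"],(450,338))
cv2.imwrite("pics/g.png",np.hstack([cv2.resize(a,(460,338),interpolation=2),b])[:,:,::-1][:, :800])
E
```

```text
clock: 13.2
tool_pos: [0.5968, 0.1968, 0.0733]
eef_rot: [-0.704, 0.707, 0.049, -0.049]
force: [0.8, -8.6, 0.6]
gripper_width: 0.231
clock: 13.5
tool_pos: [0.5968, 0.1973, 0.0735]
eef_rot: [-0.704, 0.707, 0.049, -0.049]
force: [0.8, -13.8, 1.4]
gripper_width: 0.222
```

View pics/g.png

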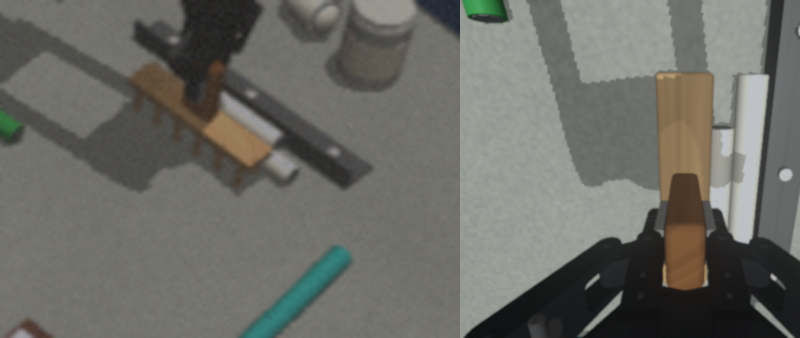

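Contact force has risen to 14 N: both pipes are squeezed against the stop in parallel rows. I'll back off gently, retreat 22 cm and set the rake down.

```bash
python3 -m jog '[[0,[0.02,-0.15,0],0],[0,[0.04,-0.3,0],0],[0,[0.06,-0.5,0],0],[0,[0.1,-0.8,0],0],[0,[0.2,-1.5,0],0],[0,[0.4,-2.7,0.3],0],[0,[0.6,-4.5,0.3],0],[0,[0.9,-6.5,0.3],0],[0,[1.2,-8.5,0.3],0],[0,[1.5,-10.5,0.3],0],[0,[1.7,-12.5,0.3],0],[0,[2,-14.5,0.3],0]]'
python3 -m jog '[[0,[0.3,-2,0],0],[0,[0.6,-4,0],0],[0,[0.8,-5.5,0],0],[0,[1,-7,0],0],[0,[1,-7,0],0],[0,[1,-7,-0.2],0],[0,[1,-7,-0.35],0],[0,[1,-7,-0.45],0],[0,[1,-7,-0.45],0],[0,[1,-7,-0.45],0]]'
```

```text
clock: 14.8
tool_pos: [0.6163, 0.0533, 0.0764]
eef_rot: [-0.705, 0.706, 0.049, -0.048]
force: [-0.2, -0.2, -2.2]
gripper_width: 0.223
clock: 15.8
tool_pos: [0.6263, -0.0137, 0.0721]
eef_rot: [0.705, -0.705, -0.049, 0.049]
force: [-3.3, 0.2, 2.7]
gripper_width: 0.224
```

The vertical force rose about 5 N, so the teeth are on the bench. I'll release, rise, and move aside for a clear view.

```bash
python3 -m jog '[[3,[0,0,0],0],[4,[0,0,0],0],[5,[0,0,0],0],[5,[0,0,0],0],[5,[0,0,0],0],[5,[0,0,1],0],[5,[0,0,3],0],[5,[0,0,6],0],[5,[0,0,10],0],[5,[0,0,14],0],[5,[0,0,18],0],[5,[0,0,18],0]]'
python3 -m jog '[[5,[-3,-3,0],0],[5,[-6,-7,0],0],[5,[-8,-11,0],0],[5,[-10,-15,0],0],[5,[-12,-19,0],0],[5,[-14,-23,0],0],[5,[-14,-27,0],0],[5,[-14,-30,0],0],[5,[-14,-30,0],0]]'
python3 - <<'E'
from h import *
np.set_printoptions(precision=4,suppress=True)
s=manip.read_state();print(s["clock"],s["tool_pos"],s["force"])
f=manip.grab_frame("top");a=f["pixels"][120:260,140:340]
for m in manip.mark_of("pipe_a_mid",f):print(m["confidence"],onz(f,m["xy"],.0125))
for m in manip.mark_of("rake_grip",f)[:1]:print("rake",m["confidence"],onz(f,m["xy"],.0835))
hsv=cv2.cvtColor(f["pixels"],cv2.COLOR_RGB2HSV)
m=((hsv[:,:,1]<40)&(hsv[:,:,2]>135)).astype(np.uint8);m[:,:165]=0;m[:,265:]=0;m[:135]=0;m[230:]=0
n,L,st,_=cv2.connectedComponentsWithStats(m)
for k in range(1,n):
    if st[k,4]<60: continue
    ys,xs=np.nonzero(L==k);P=np.array([onz(f,(u,v),.0125)[:2] for u,v in zip(xs,ys)])
    c,sz,an=cv2.minAreaRect(P.astype(np.float32)*1000)
    print(st[k],c,sz,an)
f=manip.grab_frame("scene");b=f["pixels"][120:260,230:430]
cv2.imwrite("pics/k.png",cv2.resize(np.vstack([a,b])[:,:,::-1],None,fx=2.1,fy=2.1,interpolation=2))
E
```

```text
clock: 17.0
tool_pos: [0.6296, -0.0147, 0.2612]
eef_rot: [-0.705, 0.706, 0.053, -0.044]
force: [0.7, 0.0, 1.5]
gripper_width: 0.586
clock: 17.9
tool_pos: [0.4852, -0.3179, 0.2519]
eef_rot: [-0.705, 0.706, 0.047, -0.047]
force: [-0.5, 0.3, 0.3]
gripper_width: 0.584
17.9 [ 0.4852 -0.3179  0.2519] [-0.5075  0.2853  0.2644]
0.76 [0.5772 0.2512 0.0125]
rake 0.7 [ 0.6231 -0.0167  0.0835]
[178 147  13  49 288] (628.2822265625, 234.56349182128906) (160.599609375, 20.022218704223633) 8.038718223571777
[173 161  12  49 281] (583.1903686523438, 252.50991821289062) (160.04275512695312, 18.159339904785156) 8.025238990783691
```

View pics/k.png

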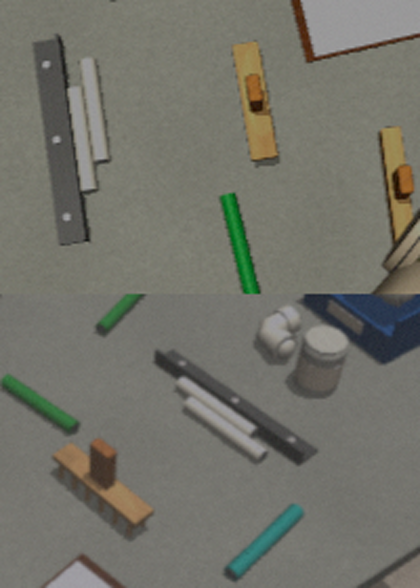

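Both pipes lie tight and parallel along the stop face, the rake stands on its teeth about 20 cm away, and the robot is clear of everything. Handing in.

```bash
python3 -c "
from rig import manip
print(manip.hand_in())"
```

```text
the job is handed in; nothing more can be done
None
```

The job is done and handed in at about 18 s on the robot clock. I picked up the toothed rake by its grip and combed both white pipes against the steel stop, squeezing to about 14 N. I then pulled the rake back about 21 cm, set it on its teeth and moved the gripper clear.

**Pipes:** In the last pictures, both lie at 8.0°, against about 7.9° for the stop face. Their axes are about 24 mm apart, against 25 mm when touching. Pipe B sits about 42 mm further along the face than pipe A; both are within the stop's length.

**Rake and surroundings:** The rake is standing upright, and the scraper and the coloured pipes look undisturbed.

**Disagreements:**
- **Stop face:** contact came about 3 mm deeper than I had estimated from the image. By that estimate pipe A's axis is 8 mm from the face, less than its 12.5 mm radius, so I put this down to calibration error.
- **Pipe detection:** on the final top picture the point-finding network reported only one of the two pipes. I measured both by colour in the same image instead.

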